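# Pop the blue sample port and log it open

### The job

Press the ribbed front edge of the blue hatch down once, all the way, and let go so that it springs open by itself. Keep clear of it and watch it stay open for two full seconds, then press the green button on the small grey box right down and let it come back up, to log the port as open. Only press: lift or shove nothing, do not push the open hatch, leave the orange hatch shut and the other things on the bench where they are, and finish clear of everything.

Things in the scene. Friction and masses are not known exactly. Their poses are not given: they have to be found in the camera images.
- blue_port: White sample port unit fixed to the worktop, housing 124 (x) x 100 (y) x 56 mm high, blue hatch in its top. Origin: centre of its underside, z up; front (-x, 32 mm flat deck with blue dot) faces the robot, give or take yaw. Shut hatch: 77 (x) x 86 (y) mm, top 64 mm above the worktop, 8 mm proud of the housing; hinge along y at x +48, z 58 mm. The two units differ only in colour and may change places.
- orange_port: White sample port unit fixed to the worktop, housing 124 (x) x 100 (y) x 56 mm high, orange hatch in its top. Origin: centre of its underside, z up; front (-x, 32 mm flat deck with orange dot) faces the robot, give or take yaw. Shut hatch: 77 (x) x 86 (y) mm, top 64 mm above the worktop, 8 mm proud of the housing; hinge along y at x +48, z 58 mm. The two units differ only in colour and may change places.
- blue_port_press (a point): Place to press on top of the blue hatch: the middle of four low ribs near its front edge. It moves with the hatch; 64.5 mm from the hinge line, 13 mm from the front edge, 65.5 mm above the worktop when shut.
- orange_port_press (a point): Place to press on top of the orange hatch: the middle of four low ribs near its front edge. It moves with the hatch; 64.5 mm from the hinge line, 13 mm from the front edge, 65.5 mm above the worktop when shut.
- blue_port_hatch (a joint): Angle of the blue hatch (rad): 0 shut and latched, negative pressed in, positive open. Pressing at the ribs takes about 3 N; the latch frees by about -0.07 (4.5 mm down), stop at -0.09 (6 mm). It opens only when the finger lets go and rises: a spring swings it up to 1.35 in about half a second and keeps it there, 80 mm above the housing. It does not latch again.
- orange_port_hatch (a joint): Angle of the orange hatch (rad): 0 shut and latched, negative pressed in, positive open. Pressing at the ribs takes about 3 N; the latch frees by about -0.07 (4.5 mm down), stop at -0.09 (6 mm). It opens only when the finger lets go and rises: a spring swings it up to 1.35 in about half a second and keeps it there, 80 mm above the housing. It does not latch again.
- log_box: Loose grey box, 76 x 76 x 30 mm, 0.5 kg, with a green push button in the middle of its top. Origin at the centre of its underside, z up. To be pressed where it stands, not moved or lifted.
- log_button_top (a point): Centre of the top of the green button (32 mm across), 52 mm above the worktop when up; it moves with the button. Press straight down.
- log_button (a joint): Travel of the green button (m): 0 up, 0.006 fully down; it springs back. About 1.2 N starts it, 4 N takes it fully down.
- vial_black: Bystander: glass vial with a black cap, 23 mm across, 62 mm tall, standing loose. Origin at the centre of its underside.
- vial_red: Bystander: glass vial with a red cap, 23 mm across, 62 mm tall, standing loose. Origin at the centre of its underside.
- pot_left: Bystander: small foil-lined pot, 43 mm across, 41 mm tall, loose, on the left. Origin at the centre of its underside.
- pot_right: Bystander: small foil-lined pot, 42 mm across, 42 mm tall, loose, on the right. Origin at the centre of its underside.
- timer: Bystander: white bench timer, 62 x 68 x 22 mm, loose. Origin at the centre of its underside.
- marker: Bystander: felt marker lying along its y, 130 mm long, 15 mm thick, loose. Origin under its middle.
- tweezers: Bystander: steel tweezers lying along their y, 129 mm long, 9 mm high, loose. Origin under their middle.
Not all that is in view belongs to the job. Leave any red look-alike of the orange_port alone.

How it is judged:
By the outcome, as a careful person would: the job done as asked, in the order asked, and still so for the second after the job is handed in, with the robot touching nothing.
It also fails if it takes over 48 s, if anything falls off the work surface, if the arm or the gripper's body presses on something with over 40 N, if the wrist force passes 120 N, or if a joint passes its speed limit or range.

### The arm

A 7-joint arm with a two-finger parallel gripper is mounted at the origin on a cart in front of the work surface, level with it; the furniture and walls round the work are solid. World frame = base frame: x ahead of the robot, y to its left, z up, the work surface at z = 0. Lengths are in m, angles in rad, forces in N, time in s.
With the tool pointing down it reaches from about 0.425 to 0.875 m from the base axis. Payload 8.4 kg.
Tool frame: the origin (TCP) lies between the finger pads; the fingertips stand tcp_to_tips ahead of it and the grasp point (between the pads) lies 11 mm behind it (tcp_to_tips is the distance from the TCP to the fingertips, in m); z points along the fingers, y is the line along which they close (so a half turn about z gives the same grasp; the last joint's range is limited). The gripper opens to 87 mm and grips with 3 to 60 N. Pads are 19 mm wide; open, the fingers measure 117 mm over their backs; the gripper's body (75 mm by 190 mm) begins 51 mm behind the grasp point.
Start: joints at [1.085, 0.333, 0.04, 1.465, -0.013, 1.343, -0.059], TCP at [0.245, -0.602, 0.231] pointing down, gripper open.
Joint ranges: [-2.58, 2.58], [-0.38, 2.09], [-1.3, 1.39], [0.25, 2.4], [-1.5, 4.64], [0.08, 2.09], [-2.65, 2.65]. Speed limits (rad/s): [2.22, 2.22, 2.79, 2.79, 3.14, 3.14, 3.14].

### API

Orientations are given as [roll, pitch, yaw] about the fixed x, y, z axes, in that order (R = Rz(yaw) Ry(pitch) Rx(roll)).
In Python, from plant import state, snapshot, sign_off, tcp_to_tips gives the robot as it stands.
- The arm moves only by the shell command python3 -m creep 'ROWS' [OPENING] [FORCE]. ROWS is JSON, a list of rows, each a list of 6 numbers: the shift along the world's x, y, z in units of 0.02 m (1.0 is 0.02 m), then the turn, a rotation vector about the world's x, y, z in units of 5 degrees (1.0 is 5 degrees). In form: [[x, y, z, rx, ry, rz], ...]. A call has 1 to 10 rows; each row shifts and turns the commanded pose from where the row before left it; what a row does not reach is not made up. A row lasts 1/10 s, in which the tool goes at most 50 mm and 8.59 degrees, less where a joint would pass 70% of its speed; a pose out of reach is approached as far as the arm can. A call with a number of a shift or a turn outside -1 to 1 is refused whole. A call with a gripper value outside its range is refused whole. OPENING is the closure, from 0 (fully open) to 1 (shut), set as the call begins (- or left out, the last holds). The fingers move at their own pace and stop on an object; FORCE is the grip in N (left out, the last holds). Time passes only in rows, so rows that do not move let the fingers close. It gives the time, the measured TCP pose, the force, the opening and the grip force at its end, in the units of the state.
- state(): the state, without advancing time (a new reading comes with each control period).
- snapshot(name): name is "scene" or "top"; returns a dict with "color" (384x512x3 uint8, red, green, blue), "K" (3x3 intrinsics, pixels), "R" (3x3) and "t" (3): a world point X has camera coordinates R X + t. Camera axes: x right, y down, z forward; pixel columns grow to the right and rows downward; lengths in m; the calibration is good to about 2 mm. A picture is of the moment at which its call begins. There is no depth.
- sign_off(): hands the job in; it is judged then, once.
The state is a dict: "clock": time; "joints": joint angles; "joint_velocities": joint speeds; "tau": joint torques, N m; "tcp_pos": TCP position; "tool_rot": TCP orientation; "contact_force": force on the tool from outside, world axes, zero at the start; "moment": the same for the moment, N m; "width": finger opening in m; "finger_force": force on a finger pad.
Only numpy, scipy, OpenCV 4.12 (cv2) and the standard library are available. Lean on these libraries where they do the work, as an engineer would, in place of code of your own. Each camera call takes 0.05 s, during which the arm holds its last target. There are 200 camera calls.

## Working session

There is one attempt and no reset: what is moved stays moved. The work goes in short steps, Python scripts to look and compute and a shell command to move; the robot and the scene stay as the last step left them, time stands still between calls to the robot, and variables do not carry over. Pictures are saved under pics/ and viewed, at most 10 in all, crops included, and the job is handed in when it is done.

```bash
mkdir -p pics; python3 - <<'E'
from plant import state, snapshot, tcp_to_tips
import cv2,pickle
print(tcp_to_tips); s=state(); print({k:s[k] for k in("clock","tcp_pos","tool_rot","width","contact_force")})
d={}
for n in("scene","top"):
    d[n]=snapshot(n); cv2.imwrite(f"pics/{n}0.png",cv2.resize(d[n]["color"][:,:,::-1],(800,600),interpolation=cv2.INTER_CUBIC)); print(n,d[n]["K"],d[n]["R"],d[n]["t"])
pickle.dump(d,open("d.pkl","wb"))
E
```

```text
0.008
{'clock': 0.0, 'tcp_pos': array([ 0.24501916, -0.60155209,  0.22967047]), 'tool_rot': array([-3.13998127e+00,  1.04396698e-04,  3.86809952e-01]), 'width': 0.08700757927342045, 'contact_force': array([0.20613734, 0.42033076, 0.13023578])}
scene [[387.98301936   0.         253.80516327]
 [  0.         387.98301936 193.91478455]
 [  0.           0.           1.        ]] [[-0.45455389 -0.89065727  0.0105066 ]
 [-0.65843344  0.32804589 -0.67738564]
 [ 0.5998718  -0.31482617 -0.73555306]] [0.26807081 0.41341967 1.08366865]
top [[426.85261734   0.         254.03829304]
 [  0.         426.85261734 193.9170228 ]
 [  0.           0.           1.        ]] [[-0.00606943 -0.99989183 -0.01339746]
 [-0.99386968  0.00751081 -0.11030252]
 [ 0.11039122  0.01264586 -0.99380776]] [0.02954407 0.57478357 1.2640004 ]
```

View pics/scene0.png

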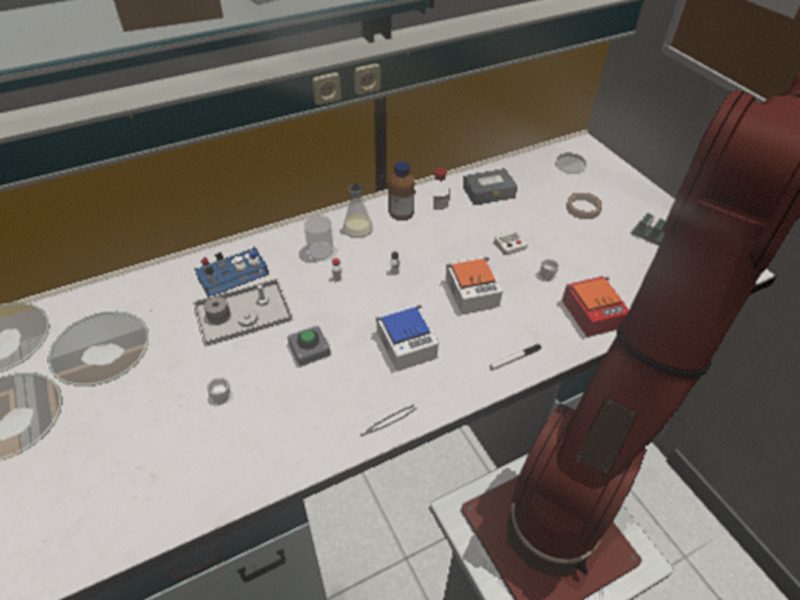

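View pics/top0.png

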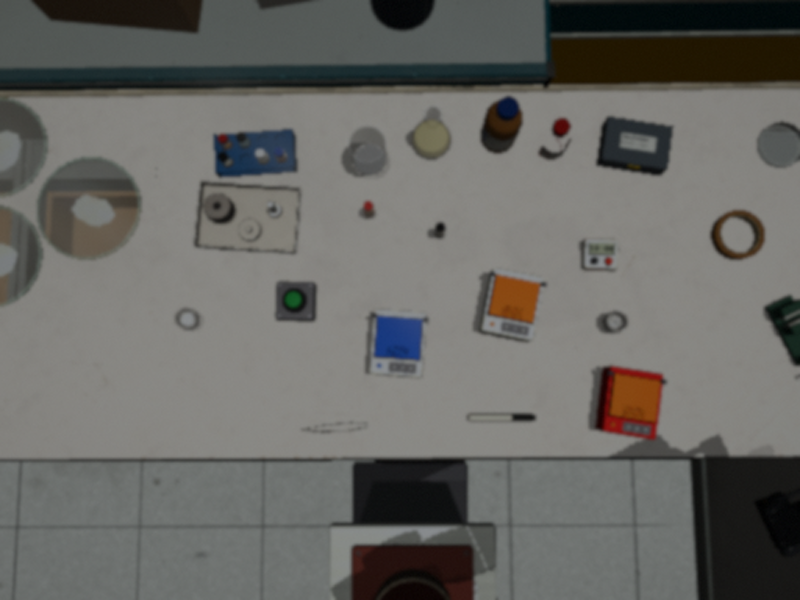

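The blue hatch is at top (398,338) and scene (408,325). The orange hatch is at top (515,298), and the red-bodied look-alike is at top (632,402). The log box with its green button is at top (294,300) and scene (308,340). Next I'll enlarge the blue port and the log box in both views.

```bash
python3 - <<'E'
import cv2,pickle,numpy as np
d=pickle.load(open("d.pkl","rb"))
# origin (col,row) of 50x37 crop, x8
t=[]
for n,c,r in(("top",230,195),("scene",236,192),("top",164,174),("scene",172,200)):
    t.append(cv2.resize(d[n]["color"][r:r+50,c:c+50,::-1],(400,400),interpolation=cv2.INTER_CUBIC)[:, :])
im=np.vstack([np.hstack(t[:2]),np.hstack(t[2:])])
cv2.imwrite("pics/c1.png",cv2.resize(im,(600,600),interpolation=cv2.INTER_AREA))
E
```

```text
(no output)
```

View pics/c1.png

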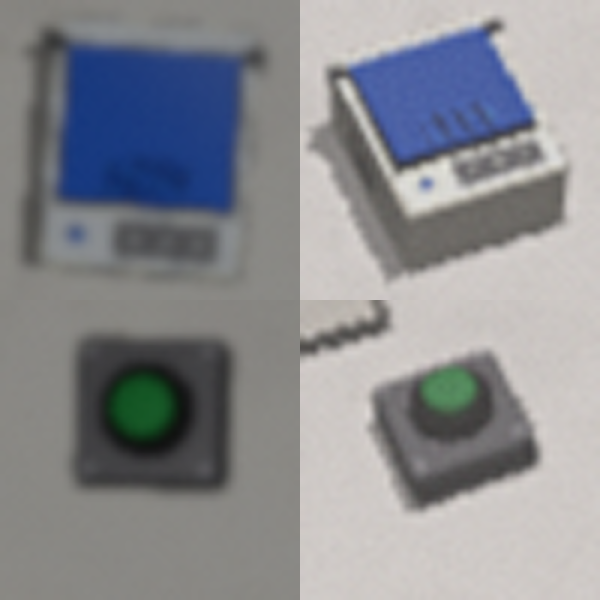

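The crop (6x) shows the white unit with the blue hatch and blue dot: hatch corners at top-view (67,44), (245,48), (235,212), (58,205), with ribs near the front edge. The green button is at (143,107) in the top crop and (150,90) in the scene crop. This is the white-bodied blue unit as described.

```bash
python3 - <<'E'
import cv2,pickle,numpy as np
d=pickle.load(open("d.pkl","rb"))
P={n:d[n]["K"]@np.c_[d[n]["R"],d[n]["t"]] for n in d}
o={"p":((230,195),(236,192)),"b":((164,174),(172,200))}
pts={"FL":("p",(67,44),(47,72)),"FR":("p",(245,48),(190,28)),"NR":("p",(235,212),(237,126)),"NL":("p",(58,205),(100,165)),"ribs":("p",(147,175),(163,121)),"btn":("b",(143,107),(150,90))}
R={}
for k,(w,a,b) in pts.items():
    ua=np.array(o[w][0])+(np.array(a)+.5)/6-.5; ub=np.array(o[w][1])+(np.array(b)+.5)/6-.5
    X=cv2.triangulatePoints(P["top"],P["scene"],ua.reshape(2,1).astype(float),ub.reshape(2,1).astype(float)).ravel();R[k]=X[:3]/X[3]
    # at known height from top
    print(k,R[k].round(4))
    for n,u in(("top",ua),("scene",ub)):
        h=.052 if k=="btn" else .065
        C=-d[n]["R"].T@d[n]["t"]; v=d[n]["R"].T@np.linalg.inv(d[n]["K"])@[*u,1]; print("   ",n,(C+v*(h-C[2])/v[2]).round(4))
f=(R["FL"]+R["FR"])/2; n=(R["NL"]+R["NR"])/2
print("size",np.linalg.norm(f-n),np.linalg.norm(R["NL"]-R["NR"]),"press",n+(f-n)*13/77)
y=R["FL"]-R["FR"]+R["NL"]-R["NR"]; x=f-n
print("yaw",np.degrees(np.arctan2(x[1],x[0])),np.degrees(np.arctan2(-y[0],y[1])))
E
```

```text
FL [0.5478 0.064  0.0594]
    top [0.5478 0.0646 0.065 ]
    scene [0.5427 0.0651 0.065 ]
FR [ 0.5443 -0.0257  0.057 ]
    top [ 0.5452 -0.023   0.065 ]
    scene [ 0.5361 -0.025   0.065 ]
NR [ 0.4651 -0.0175  0.0555]
    top [ 0.4649 -0.0172  0.065 ]
    scene [ 0.4584 -0.0132  0.065 ]
NL [0.4687 0.0689 0.0641]
    top [0.4688 0.0692 0.065 ]
    scene [0.4678 0.0689 0.065 ]
ribs [0.4822 0.024  0.0641]
    top [0.4832 0.0256 0.065 ]
    scene [0.4803 0.0225 0.065 ]
btn [0.5818 0.2249 0.0497]
    top [0.5818 0.225  0.052 ]
    scene [0.5794 0.2248 0.052 ]
size 0.079487141712452 0.08688028105701588 press [0.48025767 0.0246196  0.05952634]
yaw -4.744140124456127 -2.2843951711415484
```

Every point fits its given size and height: hatch about 79 x 87 mm, top near 60–64 mm, button near 50 mm. The press point is about (0.481, 0.0245), with yaw about -3.5°, and the button is at (0.581, 0.225). I'll close the fingers and move over the press point, keeping high.

```bash
python3 -m creep '[[1,1,0,0,0,-0.5],[1,1,0,0,0,-0.5],[1,1,0,0,0,-0.5],[1,1,0,0,0,-0.5],[1,1,0,0,0,-0.5],[1,1,0,0,0,-0.5],[1,1,0,0,0,-0.5],[1,1,0,0,0,-0.5],[1,1,0,0,0,-0.5],[1,1,0,0,0,-0.5]]' 1 10
python3 -m creep '[[0.8,1,0,0,0,0],[1,1,0,0,0,0],[0,1,0,0,0,0],[0,1,0,0,0,0],[0,1,0,0,0,0],[0,1,0,0,0,0],[0,1,0,0,0,0],[0,1,0,0,0,0],[0,1,0,0,0,0],[0,1,0,0,0,0]]'
python3 -m creep '[[0,1,0,0,0,0],[0,1,0,0,0,0],[0,1,0,0,0,0],[0,1,0,0,0,0],[0,1,0,0,0,0],[0,1,0,0,0,0],[0,1,0,0,0,0],[0,1,0,0,0,0],[0,0,0,0,0,0]]'
```

```text
clock: 1.1
tcp_pos: [0.4457, -0.4009, 0.2302]
tool_rot: [-3.141, 0.001, -0.051]
contact_force: [-0.3, -0.0, 0.1]
width: 0.0151
finger_force: 0.0
clock: 2.1
tcp_pos: [0.48, -0.2013, 0.2305]
tool_rot: [3.141, 0.0, -0.051]
contact_force: [1.1, -0.0, 0.5]
width: 0.0003
finger_force: 0.0
clock: 3.0
tcp_pos: [0.4803, -0.0395, 0.2306]
tool_rot: [-3.142, -0.0, -0.047]
contact_force: [0.3, -0.7, 0.5]
width: 0.0004
finger_force: 0.0
```

```bash
python3 -m creep '[[0,1,0,0,0,0],[0,1,0,0,0,0],[0,1,0,0,0,0],[0,0.2,0,0,0,0],[0,0,-1,0,0,0],[0,0,-1,0,0,0],[0,0,-1,0,0,0],[0,0,-1,0,0,0],[0,0,-1,0,0,0],[0,0,-1,0,0,0]]'
python3 -m creep '[[0,0,-0.8,0,0,0],[0,0,0,0,0,0],[0,0,0,0,0,0]]'
python3 - <<'E'
from plant import snapshot
import cv2,numpy as np
a=snapshot("top")["color"][180:255,205:305,::-1];b=snapshot("scene")["color"][165:240,215:315,::-1]
cv2.imwrite("pics/c2.png",np.hstack([cv2.resize(i,(400,300),interpolation=cv2.INTER_CUBIC) for i in(a,b)]))
E
```

```text
clock: 4.0
tcp_pos: [0.4808, 0.0202, 0.1097]
tool_rot: [3.141, -0.0, -0.051]
contact_force: [-0.4, -0.6, -1.2]
width: 0.0006
finger_force: 0.0
clock: 4.3
tcp_pos: [0.481, 0.021, 0.0948]
tool_rot: [3.141, 0.0, -0.051]
contact_force: [0.1, -0.1, 0.4]
width: 0.0005
finger_force: 0.0
```

View pics/c2.png

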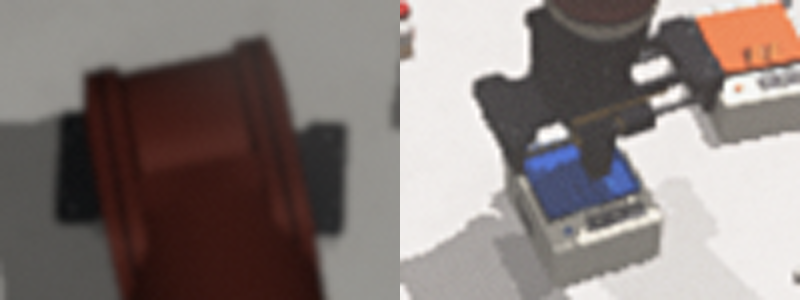

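The scene crop shows the closed fingertip at (600,180) above the blue hatch's ribs, with nothing else near. I'll correct y by 4 mm and press in steps.

```bash
python3 -m creep '[[0,0.2,-0.5,0,0,0],[0,0,-0.4,0,0,0],[0,0,-0.2,0,0,0],[0,0,-0.1,0,0,0],[0,0,0,0,0,0]]'
python3 -m creep '[[0,0,-0.08,0,0,0],[0,0,-0.07,0,0,0],[0,0,0,0,0,0]]'
```

```text
clock: 4.9
tcp_pos: [0.4809, 0.0262, 0.0703]
tool_rot: [-3.141, 0.001, -0.049]
contact_force: [-1.8, 0.7, 2.7]
width: 0.0006
finger_force: 1.3
clock: 5.2
tcp_pos: [0.4813, 0.0261, 0.0683]
tool_rot: [3.141, -0.0, -0.05]
contact_force: [-5.8, 0.1, 12.3]
width: 0.0003
finger_force: 5.7
```

12 N against a 3 N spring, with the tip at 60 mm, means the hatch is at its stop. I'll release up and back.

```bash
python3 -m creep '[[-0.3,0,1,0,0,0],[-1,0,1,0,0,0],[-1,0,1,0,0,0],[-0.2,0,1,0,0,0],[0,0,1,0,0,0],[0,0,1,0,0,0],[0,0,1,0,0,0],[0,0,1,0,0,0],[0,0,1,0,0,0],[0,0,0,0,0,0]]'
python3 - <<'E'
from plant import snapshot
import cv2,numpy as np
a=snapshot("top")["color"][150:270,160:320,::-1];b=snapshot("scene")["color"][140:260,180:340,::-1]
cv2.imwrite("pics/c3.png",np.hstack([cv2.resize(i,(400,300),interpolation=cv2.INTER_CUBIC) for i in(a,b)]))
E
```

```text
clock: 6.2
tcp_pos: [0.4326, 0.026, 0.25]
tool_rot: [3.142, -0.005, -0.05]
contact_force: [0.6, 0.2, 0.7]
width: 0.0006
finger_force: 0.0
```

View pics/c3.png

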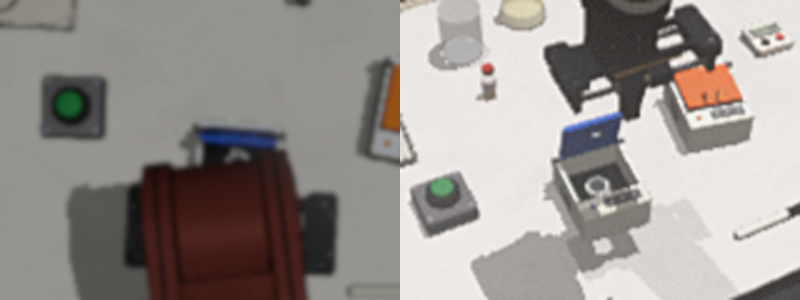

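The hatch stands open (scene crop (590,135)) and the arm is clear. I'll wait 2.6 s, then look again.

```bash
Z='x'; python3 -m creep '[[0,0,0,0,0,0],[0,0,0,0,0,0],[0,0,0,0,0,0],[0,0,0,0,0,0],[0,0,0,0,0,0],[0,0,0,0,0,0],[0,0,0,0,0,0],[0,0,0,0,0,0],[0,0,0,0,0,0],[0,0,0,0,0,0]]' | head -1
python3 -m creep '[[0,0,0,0,0,0],[0,0,0,0,0,0],[0,0,0,0,0,0],[0,0,0,0,0,0],[0,0,0,0,0,0],[0,0,0,0,0,0],[0,0,0,0,0,0],[0,0,0,0,0,0],[0,0,0,0,0,0],[0,0,0,0,0,0]]' | head -1
python3 -m creep '[[0,0,0,0,0,0],[0,0,0,0,0,0],[0,0,0,0,0,0],[0,0,0,0,0,0],[0,0,0,0,0,0],[0,0,0,0,0,0]]' | head -2
python3 - <<'E'
from plant import snapshot
import cv2,numpy as np
b=snapshot("scene")["color"][140:260,180:340,::-1]
cv2.imwrite("pics/c4.png",cv2.resize(b,(400,300),interpolation=cv2.INTER_CUBIC))
E
```

```text
clock: 7.3
clock: 8.3
clock: 8.9
tcp_pos: [0.4312, 0.026, 0.2476]
```

View pics/c4.png

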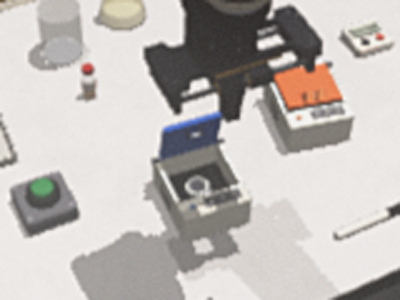

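The blue hatch (190,135) has stayed open for over 2.5 s. I'll go to the button.

```bash
python3 -m creep '[[0,1,0,0,0,0],[0,1,0,0,0,0],[0.5,1,0,0,0,0],[1,1,0,0,0,0],[1,1,0,0,0,0],[1,1,0,0,0,0],[1,1,0,0,0,0],[1,1,0,0,0,0],[1,1,0,0,0,0],[1,1,0,0,0,0]]'
python3 -m creep '[[0,0,0,0,0,0],[0,0,-1,0,0,0],[0,0,-1,0,0,0],[0,0,-1,0,0,0],[0,0,-1,0,0,0],[0,0,-1,0,0,0],[0,0,-1,0,0,0],[0,0,-1,0,0,0],[0,0,0,0,0,0],[0,0,0,0,0,0]]'
python3 - <<'E'
from plant import snapshot
import cv2,numpy as np
b=snapshot("scene")["color"][160:250,160:280,::-1]
cv2.imwrite("pics/c5.png",cv2.resize(b,(600,450),interpolation=cv2.INTER_CUBIC))
E
```

```text
clock: 9.95
tcp_pos: [0.5821, 0.2267, 0.2472]
tool_rot: [3.142, 0.0, -0.05]
contact_force: [0.6, 0.4, 0.7]
width: 0.0005
finger_force: 0.0
clock: 10.95
tcp_pos: [0.5811, 0.2256, 0.1079]
tool_rot: [3.141, 0.0, -0.05]
contact_force: [-0.2, 0.1, -0.1]
width: 0.0009
finger_force: 0.0
```

View pics/c5.png

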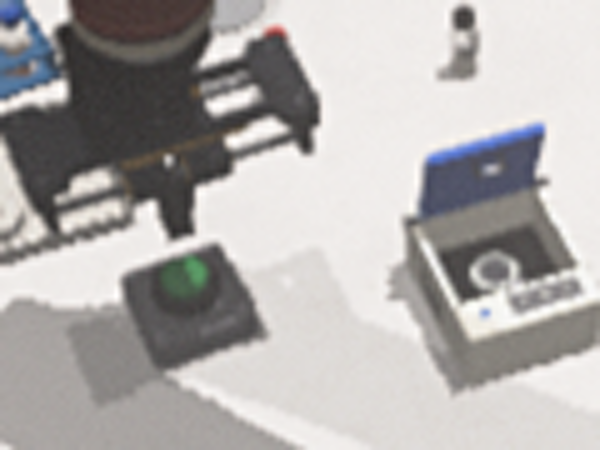

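The tip is directly over the button (185,270), about 48 mm above it, and the body is clear of the open hatch. I'll press.

```bash
python3 -m creep '[[0,0,-1,0,0,0],[0,0,-0.8,0,0,0],[0,0,-0.4,0,0,0],[0,0,-0.2,0,0,0],[0,0,-0.1,0,0,0],[0,0,-0.1,0,0,0],[0,0,-0.1,0,0,0],[0,0,0,0,0,0]]'
```

```text
clock: 11.8
tcp_pos: [0.5814, 0.2262, 0.0545]
tool_rot: [-3.142, -0.001, -0.05]
contact_force: [-3.3, -2.2, 5.5]
width: 0.0004
finger_force: 3.1
```

```bash
python3 -m creep '[[0,0,-0.07,0,0,0],[0,0,0,0,0,0]]'
```

```text
clock: 12.0
tcp_pos: [0.5815, 0.2262, 0.0542]
tool_rot: [3.141, -0.001, -0.05]
contact_force: [-6.8, -3.6, 17.7]
width: 0.0005
finger_force: 8.5
```

17.7 N with no further travel, so the button is fully down. I'll lift straight up and check.

```bash
python3 -m creep '[[0,0,0.3,0,0,0],[0,0,0.7,0,0,0],[0,0,1,0,0,0],[0,0,1,0,0,0],[0,0,1,0,0,0],[0,0,1,0,0,0],[0,0,1,0,0,0],[0,0,1,0,0,0],[0,0,1,0,0,0],[0,0,0,0,0,0]]'
python3 - <<'E'
from plant import snapshot
import cv2,numpy as np
b=snapshot("scene")["color"][130:274,140:332,::-1]
cv2.imwrite("pics/c6.png",cv2.resize(b,(768,576),interpolation=cv2.INTER_CUBIC))
E
```

```text
clock: 13.0
tcp_pos: [0.5825, 0.227, 0.216]
tool_rot: [-3.139, -0.005, -0.049]
contact_force: [0.7, 1.0, 0.4]
width: 0.0002
finger_force: 0.0
```

View pics/c6.png

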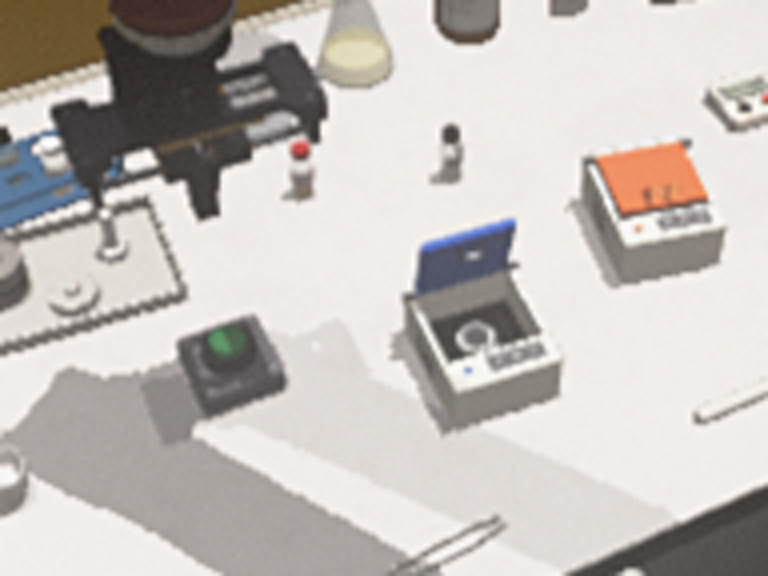

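The button is back up (228,342), the blue hatch is open (465,255), the orange hatch is shut and the arm is clear of everything.

```bash
python3 -m creep '[[0,0,0,0,0,0],[0,0,0,0,0,0],[0,0,0,0,0,0]]' | head -1; python3 -c "from plant import sign_off; print(sign_off())"
```

```text
clock: 13.35
the job is handed in; nothing more can be done
None
```

I pressed the blue hatch once to its stop and it sprang open, watched it stay open for more than 2.5 s, then pressed the green button fully down and let it come back up; the job is handed in at 13.35 s, arm clear, orange hatch still shut.

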